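# Hold a vibration pen on the pump's measuring spot

### The job

First swing the bench magnifier off the pump by its orange knob until its lens is over the green parking disc on the bench, and leave it there. Then take the yellow vibration pen out of its stand and hold it upright with its tip on the red spot on top of the pump, pushing gently so that the sprung brass tip is about half in (about 4 N). Finish while still holding the pen there, and do not disturb the flask, the jar or the mouse.

Things in the scene. Friction and masses are not known exactly. Their poses are not given: they have to be found in the camera images.
- spot (a point): Centre of the red spot (20 mm disc in a white 30 mm one) on the flat, level top of the pump's aluminium head, 105 mm above the bench and rigid. The head's top is 66 x 84 mm. Site x axis: along the pump towards its blue motor; z up.
- magnifier (a joint): Angle of the magnifier's swing arm about its upright post, rad, growing counter-clockwise from above, stops at -0.8 and 1.5. Starts at 0.75 to 1.0, the lens low over the pump head; the green disc lies clockwise (at -0.15 to 0.15). The hinge is stiff (friction 0.25 N m, 2 N at the knob), stays where left, and is the only joint.
- knob (a point): Top centre of the upright orange round knob on the swing arm, the part to take hold of: 18 mm diameter, 47 mm tall, its top 224 mm above the bench, 125 mm from the post axis. The arm and lens ring beneath it are at most 178 mm above the bench. Site -x axis: along the arm from post to lens; z up.
- lens (a point): Centre of the round white magnifier lens, 100 mm outer diameter, 14 mm thick, 171 mm above the bench, 200 mm from the post axis on the swing arm (75 mm beyond the knob). Same axes as the knob's point.
- park_mark (a point): Centre of the green parking disc (60 mm diameter, white 16 mm dot in the middle) flat on the bench; it lies straight under the lens's path, 200 mm from the post axis.
- post: Foot of the magnifier's fixed post: white round foot 100 mm diameter and 18 mm high, steel post 20 mm diameter, hinge on top up to 186 mm. Origin on the post axis (the hinge axis, vertical) at bench level, z up.
- stand: Black pen stand, block 70 x 70 x 60 mm fixed to the bench, with an 18 mm round upright hole through its middle. Origin at the centre of its underside, z up.
- pen: Yellow vibration pen, about 130 g, upright in the stand. Square body 26 x 26 x 100 mm, sides along its x and y; origin at the centre of the body's lower end (rests on the stand's top, 60 mm above the bench), z to its top. Below it a 14 mm steel nose to z = -25 mm, brass tip to -43 mm. Grip it at z = 70 to 80 mm; lift over 45 mm to clear the stand.
- point (a point): The point of the pen's rounded brass tip (8 mm diameter), on the pen's axis, 43 mm below the body's lower end when the tip is out.
- tip (a joint): How far the sprung brass tip is pushed into the pen, m: 0 fully out, 0.012 fully in. Pushing it takes 1.6 N to start, 4 N half in (6 mm) and 6.4 N at the end (0.4 N per mm); beyond that it is rigid.
- flask: Bystander: white flask with a black cap, 66 mm diameter, 150 mm tall, loose. Origin under its centre.
- jar: Bystander: amber jar with a white lid and label, 56 mm diameter, 80 mm tall, loose. Origin under its centre.
- mouse: Bystander: black computer mouse, 98 x 58 x 24 mm, loose. Origin under its centre.
- pump: The pump, fixed to the bench, blue motor behind an aluminium head. Foot plate 190 (x) x 110 mm (y), origin at the middle of its underside; head 105 mm high, motor 92 mm. The spot is at x = -51, y = 0, z = 105 mm in this frame.
Things that resemble listed ones, but are neither listed nor needed, are in the scene too. What is shaped like the pen but turquoise is not meant.

How it is judged:
By the outcome, as a careful person would: the job done as asked, in the order asked, and still so for the second after the job is handed in, while the arm keeps its last pose, push and grip.
It also fails if it takes over 58 s, if anything falls off the work surface, if the arm or the gripper's body presses on something with over 40 N, if the wrist force passes 120 N, or if a joint passes its speed limit or range.

### The arm

A 7-joint arm with a two-finger parallel gripper is mounted at the origin on the work surface. World frame = base frame: x ahead of the robot, y to its left, z up, the work surface at z = 0. Lengths are in mm, angles in rad, forces in N, time in s.
With the tool pointing down it reaches from about 400 to 875 mm from the base axis. Payload 19.3 kg.
Tool frame: the origin (TCP) lies at the very end of the fingers, on their centre line; the grasp point (between the pads) lies 19 mm behind it (grip_point_offset is the z of the grasp point in the tool frame, in mm); z points along the fingers, y is the line along which they close (so a half turn about z gives the same grasp; the last joint's range is limited). The gripper opens to 85 mm and grips with 20 to 120 N. Pads are 22 mm wide; open, the fingers measure 114 mm over their backs; the gripper's body (76 mm by 85 mm) begins 54 mm behind the grasp point. The pads swing forward as they close: fully open they stand 13 mm farther back than shut.
Start: joints at [-1.196, 0.521, -0.036, 1.599, 0.021, 1.021, -0.113], TCP at [268.94, 564.168, 231.291] pointing down, gripper open.
Joint ranges: [-2.91, 2.91], [-0.3, 2.13], [-1.5, 1.42], [0.17, 2.43], [-1.26, 4.41], [0.16, 1.93], [-2.52, 2.52]. Speed limits (rad/s): [1.89, 1.89, 2.39, 2.39, 3.01, 3.01, 3.01].

### API

Orientations are given as a 3x3 rotation matrix whose columns are the frame's x, y, z axes.
In Python, from workcell import movep, movel, goto_joints, open_gripper, clamp, wait, inverse_kinematics, read_state, camera, PlanningError, finish_job, grip_point_offset gives the robot as it stands. Calls block until the motion is done:
- movep(position, orientation): joint-space move of the TCP to a pose.
- movel(position, frame=None, max_speed=150, guard=None): straight line of the TCP; frame=None keeps the orientation; max_speed is the mean speed in mm/s. With guard (N) it stops when the force on the tool has changed by that much, and returns True; else False.
- goto_joints(angles): joint-space move.
- open_gripper() and clamp(): open the fingers fully, or close them until they stop; the grip force is fixed at half the most.
- wait(seconds).
- inverse_kinematics(position, orientation): joint angles nearest the present ones, or None.
- read_state(): the state.
- camera(name): name is "scene" or "top" or "wrist"; returns a dict with "image" (400x640x3 uint8, blue, green, red), "range_z" (400x640 float32, mm along the optical axis (not along the pixel's ray), 0 where there is no reading), "fx", "fy", "cx", "cy" (pixels), "cam_to_world" (4x4, takes a point from camera to world coordinates). Camera axes: x right, y up, looking along -z (the intrinsics and any distortion apply to the point x, -y, -z); pixel columns grow to the right and rows downward; lengths in mm; the calibration is good to about 2 mm. A picture is of the moment at which its call begins.
A pose or a line that the arm cannot do raises PlanningError and nothing moves.
- finish_job(): hands the job in; it is judged then, once.
The state is a dict: "time": time; "qpos": joint angles; "qvel": joint speeds; "joint_efforts": joint torques, N m; "eef_pos": TCP position; "tool_rot": TCP orientation; "ft_force": force on the tool from outside, world axes, zero at the start; "torque": the same for the moment, N m; "finger_gap": finger opening in mm; "gripper_force": force on a finger pad.
Only numpy, scipy, OpenCV 4.12 (cv2) and the standard library are available. Lean on these libraries where they do the work, as an engineer would, in place of code of your own. Each camera call takes 0.05 s, during which the arm holds its last target. There are 200 camera calls.

## Working session

There is one attempt and no reset: what is moved stays moved. The work goes in short steps, each a Python script; the robot and the scene stay as the last script left them, time stands still between calls to the robot, and variables do not carry over. Pictures are saved under pics/ and viewed, at most 12 in all, crops included, and the job is handed in when it is done.

```bash
ls; mkdir -p pics; cat > h.py <<'E'
import numpy as np, cv2
from workcell import *
def ray(c,u,v):
    M=np.array(c["cam_to_world"]); d=np.array([(u-c["cx"])/c["fx"],-(v-c["cy"])/c["fy"],-1.])
    return M[:3,3],M[:3,:3]@d
def onplane(c,u,v,z):
    o,d=ray(c,u,v); return o+d*(z-o[2])/d[2]
def deproj(c,u,v):
    o,d=ray(c,u,v); return o+d*float(c["range_z"][int(v),int(u)])
E
python3 - <<'E'
from h import *
import pickle
for n in ("top","scene"):
    c=camera(n); cv2.imwrite(f"pics/{n}0.png",c["image"]); pickle.dump(c,open(n+"0.pkl","wb"))
    print(n,{k:c[k] for k in c if k not in("image","range_z")})
s=read_state(); print(s["time"],s["eef_pos"],s["tool_rot"],s["ft_force"],grip_point_offset)
E
```

```text
pics
top {'fx': 491.84646413990384, 'fy': 491.84646413990384, 'cx': 314.0172906844231, 'cy': 202.89020899132373, 'cam_to_world': array([[ 2.02018833e-02,  9.94129487e-01, -1.06294149e-01,
         4.60708249e+02],
       [-9.99795811e-01,  2.01373459e-02, -1.68051572e-03,
        -2.65057199e+01],
       [ 4.69831818e-04,  1.06306395e-01,  9.94333309e-01,
         1.35409695e+03],
       [ 0.00000000e+00,  0.00000000e+00,  0.00000000e+00,
         1.00000000e+00]])}
scene {'fx': 439.12307953081597, 'fy': 439.12307953081597, 'cx': 310.9911852538471, 'cy': 196.36533060906999, 'cam_to_world': array([[ 2.64835782e-01, -7.90262328e-01,  5.52582539e-01,
         1.13953081e+03],
       [ 9.64181735e-01,  2.25739846e-01, -1.39266304e-01,
        -1.67762759e+02],
       [-1.46829834e-02,  5.69672692e-01,  8.21740491e-01,
         9.91696381e+02],
       [ 0.00000000e+00,  0.00000000e+00,  0.00000000e+00,
         1.00000000e+00]])}
0.1 [268.79948899 563.94385047 230.8107933 ] [[-9.02695924e-01  4.30278884e-01 -3.88307114e-04]
 [ 4.30279059e-01  9.02695500e-01 -8.75623175e-04]
 [-2.62390784e-05 -9.57501890e-04 -9.99999541e-01]] [0.33339365 0.40142775 0.21814833] -18.700000000000003
```

View pics/top0.png

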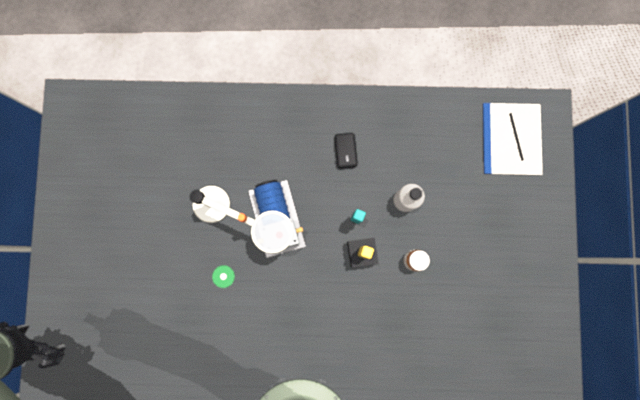

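View pics/scene0.png

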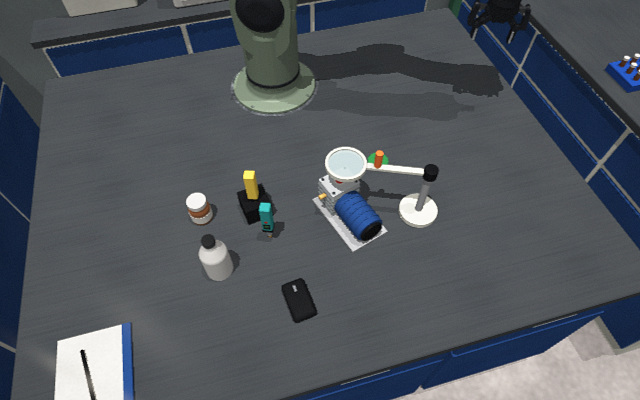

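Top view: yellow pen (367,252) in the black stand, with the turquoise lookalike at (359,215). The orange knob is at (243,217), with an orange fitting on the pump at (299,230). The green disc is at (223,277), post foot (211,204), flask (410,197), jar (417,261) and mouse (346,150). I choose the yellow pen and the knob on the arm, and will check both in a crop.

```bash
cat >> h.py <<'E'
def blobs(img,lo,hi,amin=8):
    m=cv2.inRange(cv2.cvtColor(img,cv2.COLOR_BGR2HSV),lo,hi)
    n,l,s,c=cv2.connectedComponentsWithStats(m)
    return [(c[i].round(1),s[i].tolist(),l==i) for i in range(1,n) if s[i][4]>=amin]
def tri(obs):
    A=np.zeros((3,3));b=np.zeros(3)
    for c,u,v in obs:
        o,d=ray(c,u,v);d/=np.linalg.norm(d);P=np.eye(3)-np.outer(d,d);A+=P;b+=P@o
    p=np.linalg.solve(A,b)
    return p,[np.linalg.norm(np.cross(p-ray(c,u,v)[0],ray(c,u,v)[1]/np.linalg.norm(ray(c,u,v)[1]))) for c,u,v in obs]
COL=dict(yellow=((23,120,90),(34,255,255)),orange=((5,140,90),(20,255,255)),green=((50,120,60),(75,255,255)),blue=((105,150,60),(125,255,255)),turq=((80,120,80),(95,255,255)),red=((0,170,80),(4,255,255)))
E
python3 - <<'E'
from h import *
import pickle
np.set_printoptions(precision=1,suppress=True)
for n in ("top","scene"):
    c=pickle.load(open(n+"0.pkl","rb"))
    for k,(lo,hi) in COL.items():
        for ce,st,m in blobs(c["image"],lo,hi):
            if 5<st[4]<6000 and k!="blue" or 300<st[4]<3000:
                ys,xs=np.nonzero(m); P=np.array([deproj(c,u,v) for u,v in zip(xs,ys)])
                zt=np.percentile(P[:,2],95); T=P[P[:,2]>zt-4]
                print(n,k,ce,st,"ztop %.0f zmed %.0f"%(zt,np.median(P[:,2])),"topmean",T.mean(0),T.min(0),T.max(0))
t=pickle.load(open("top0.pkl","rb"));s=pickle.load(open("scene0.pkl","rb"))
a=cv2.resize(t["image"][170:300,180:440],None,fx=3,fy=3,interpolation=2)
b=cv2.resize(s["image"][130:260,180:440],None,fx=1.5,fy=1.5)
cv2.imwrite("pics/crop1.png",cv2.vconcat([a,cv2.copyMakeBorder(b,0,0,0,390,0)])[:590])
E
```

```text
top yellow [242.  216.5] [241, 215, 3, 4, 8] ztop 227 zmed 226 topmean [546.7 140.4 225.9] [543.  137.9 224.4] [550.  143.  227.3]
top yellow [367.  251.7] [361, 246, 13, 13, 33] ztop 163 zmed 157 topmean [ 474.7 -152.1  260.6] [ 460.7 -169.3  159.6] [ 486.1  -26.5 1354.1]
top orange [243.  218.2] [239, 214, 7, 8, 23] ztop 228 zmed 220 topmean [542.  139.9 226. ] [538.4 135.4 224.5] [547.6 147.2 228.1]
top green [223.  276.2] [213, 266, 21, 21, 264] ztop 7 zmed 2 topmean [400.4 211.8  32.7] [373.6 -26.5   2.9] [ 460.7  245.7 1354.1]
top blue [ 17.2 169.9] [0, 95, 41, 150, 2706] ztop -283 zmed -381 topmean [ 859.8  975.1 -177.3] [ 460.7  -26.5 -286.8] [ 977.6 1045.  1354.1]
top blue [486.4 138.6] [484, 104, 6, 69, 373] ztop 13 zmed 9 topmean [ 790.1 -498.7   18.3] [ 460.7 -508.7    8.9] [ 893.9  -26.5 1354.1]
top blue [607.5 188.8] [575, 104, 57, 153, 2597] ztop -232 zmed -327 topmean [ 709.4 -995.8 -161. ] [  460.7 -1047.   -236.4] [ 982.   -26.5 1354.1]
top blue [270.5 197.6] [255, 182, 33, 33, 650] ztop 95 zmed 88 topmean [608.1  89.5 100.2] [460.7 -26.5  91.3] [ 645.2  113.8 1354.
[... 2569 characters left out ...]
26.  169.3] [604, 140, 36, 67, 1283] ztop -87 zmed -152 topmean [574.7 934.7   9. ] [ 481.1 -167.8  -91.1] [1139.5 1044.9  991.7]
scene blue [616.9 204.3] [588, 169, 52, 80, 1502] ztop -230 zmed -270 topmean [ 623.4  964.4 -151.7] [ 484.5 -167.8 -234.3] [1139.5 1050.8  991.7]
scene blue [355.6 212.3] [335, 191, 47, 49, 1173] ztop 92 zmed 85 topmean [611.1  81.8 112. ] [ 544.6 -167.8   88. ] [1139.5  118.8  991.7]
scene blue [127.2 361.3] [122, 324, 12, 72, 605] ztop 9 zmed 6 topmean [ 791.7 -496.4   24.3] [ 701.4 -512.1    5.1] [1139.5 -167.8  991.7]
scene turq [265.3 213.5] [259, 202, 14, 29, 258] ztop 143 zmed 127 topmean [ 592.7 -137.9  180.8] [ 552.5 -167.8  139.1] [1139.5 -122.9  991.7]
```

View pics/crop1.png

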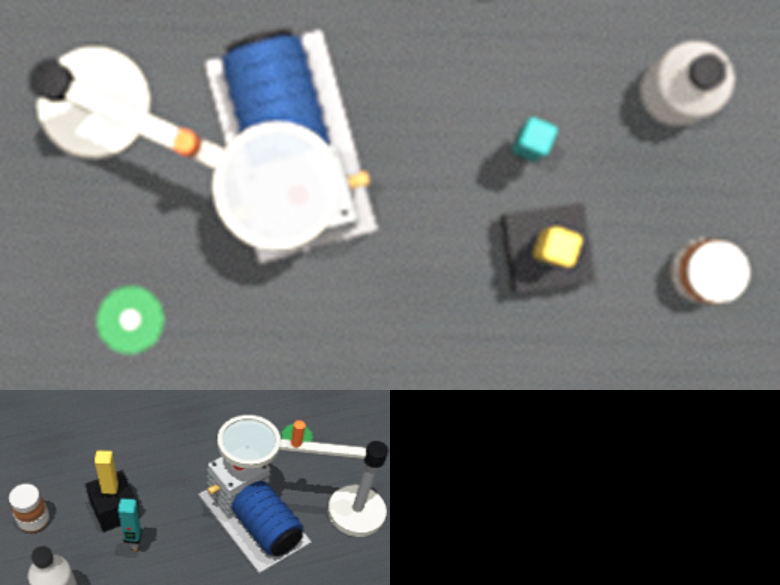

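The crop confirms the choice. The orange knob sits on the swing arm at the top-left, the yellow pen stands in its black block, the turquoise pen stands behind it, and the red spot shows faintly through the lens.

```bash
python3 - <<'E'
from h import *
import pickle
np.set_printoptions(precision=1,suppress=True)
t=pickle.load(open("top0.pkl","rb"));s=pickle.load(open("scene0.pkl","rb"))
print("disc",onplane(t,223,276.4,0)); 
w=cv2.inRange(cv2.cvtColor(t["image"],cv2.COLOR_BGR2HSV),(0,0,190),(180,60,255))
foot=onplane(t,180+94/3,170+101/3,18); print("foot top",foot)
print("cap top",onplane(t,180+51/3,170+80/3,186),"scene cap",onplane(s,430.5,170,186))
print("lens top",onplane(t,180+279/3,170+185/3,175),"scene",onplane(s,346,163.5,175))
k=tri([(t,180+187/3,170+141/3),(s,379,152)]);print("knob tri",k)
p=tri([(t,367.2,252),(s,251,173)]);print("pen top tri",p)
for c,u,v in((t,180+279/3,170+185/3),(t,211,204),(t,367,252)): print(deproj(c,u,v))
print("lens->spot top", onplane(t,180+298/3,170+194/3,105))
st=read_state();print(st["time"])
R=lambda a:np.array([[np.cos(a),np.sin(a),0],[np.sin(a),-np.cos(a),0],[0,0,-1.]])
for a in np.arange(-3,3.2,.4):
    q=inverse_kinematics([546,141,300],R(a)); print(a.round(1),q if q is None else np.array(q).round(2)[[4,5,6]],end=";")
E
```

```text
disc [399.  219.7   0. ]
foot top [595.7 256.1  18. ]
cap top [594.9 255.6 186. ] scene cap [602.1 254.9 186. ]
lens top [515.4  72.3 175. ] scene [521.3  76.1 175. ]
knob tri (array([546.2, 142.1, 223.3]), [np.float64(2.273143337393607), np.float64(2.2731433373936585)])
pen top tri (array([ 472.4, -151.3,  158.1]), [np.float64(4.286949011763982), np.float64(4.286949011763998)])
[515.6  72.5 172.6]
[578.8 223.1 177.5]
[ 471.6 -154.1  167. ]
lens->spot top [511.4  61.9 105. ]
0.1
-3.0 [-0.   1.1  1.4];-2.6 [0.  1.1 1.7];-2.2 [0.1 1.1 2.1];-1.8 [0.1 1.1 2.5];-1.4 [0.6 1.3 2.4];-1.0 [-0.7  1.2 -2.3];-0.6 [-0.7  1.2 -1.9];-0.2 [-0.3  1.1 -1.8];0.2 [-0.3  1.1 -1.5];0.6 [-0.2  1.1 -1.1];1.0 [-0.2  1.1 -0.7];1.4 [-0.2  1.1 -0.4];1.8 [-0.1  1.1  0. ];2.2 [-0.1  1.1  0.4];2.6 [-0.1  1.1  0.7];3.0 [-0.   1.1  1.1];
```

Distances check out: disc to post is 200.3 mm (200 expected), lens 199.3 (200) and knob 124.8 (125). Next I go above the knob and look with the wrist camera.

```bash
cat >> h.py <<'E'
R=lambda a:np.array([[np.cos(a),np.sin(a),0],[np.sin(a),-np.cos(a),0],[0,0,-1.]])
POST=np.array([596,256.]); np.set_printoptions(precision=2,suppress=True)
E
python3 - <<'E'
from h import *
import pickle
movep([546,142,330],R(1.16)); c=camera("wrist"); pickle.dump(c,open("w1.pkl","wb"))
movel([531,107,330],max_speed=150); d=camera("wrist"); pickle.dump(d,open("w2.pkl","wb"))
cv2.imwrite("pics/w1.png",cv2.hconcat([cv2.resize(x["image"],(400,250)) for x in(c,d)]))
for x in(c,d):
  for k in("orange","red","yellow"):
    for ce,st,m in blobs(x["image"],*COL[k],60): print(k,ce,st,onplane(x,*ce,224 if k=="orange" else 105))
print(read_state()["time"],read_state()["eef_pos"],c["cam_to_world"])
E
```

```text
orange [328.  189.8] [318, 177, 22, 30, 338] [549.26 149.03 224.  ]
yellow [359.4 351.1] [351, 347, 18, 9, 122] [ 483.68 -118.95  105.  ]
orange [327.2 148. ] [317, 135, 22, 26, 242] [547.41 143.82 224.  ]
yellow [361.5 340.7] [352, 326, 21, 29, 507] [ 477.64 -139.9   105.  ]
2.4667 [531.   107.45 330.09] [[  0.92   0.38   0.12 574.97]
 [ -0.4    0.88   0.27 212.16]
 [ -0.    -0.3    0.95 471.26]
 [  0.     0.     0.     1.  ]]
```

View pics/w1.png

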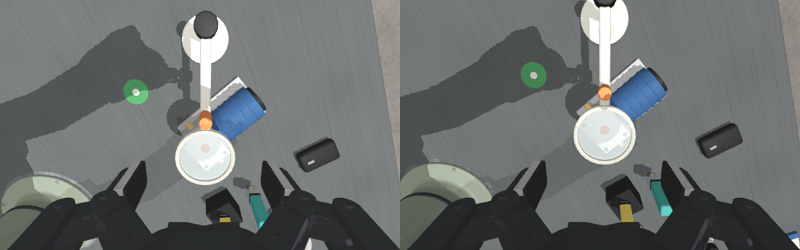

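Both wrist views show the knob (full-image pixels about (328,190) and (327,148)) on the arm, between the post and the lens. I'll fix its top centre from the range pixels, compare with the earlier triangulation, and then grasp it.

```bash
python3 - <<'E'
from h import *
import pickle
for f in("w1","w2"):
    c=pickle.load(open(f+".pkl","rb"))
    hsv=cv2.cvtColor(c["image"],cv2.COLOR_BGR2HSV)
    m=cv2.inRange(hsv,(5,60,90),(22,255,255)); ys,xs=np.nonzero(m)
    P=np.array([deproj(c,u,v) for u,v in zip(xs,ys)]); P=P[(P[:,2]>219)&(P[:,2]<230)&(np.hypot(*(P[:,:2]-[546,142]).T)<25)]
    print(f,len(P),P.mean(0),(P.min(0)+P.max(0))/2,np.ptp(P,0))
    lens=[];
    g=blobs(c["image"],(45,80,60),(80,255,255),100)[0]; x,y,w,h,_=g[1]; print("disc",onplane(c,x+w/2-.5,y+h/2-.5,0))
k=P.mean(0);phi=np.arctan2(*(k[:2]-POST)[::-1]);print(phi,np.hypot(*(k[:2]-POST)))
E
```

```text
w1 350 [546.86 142.78 222.74] [546.73 142.53 222.03] [17.15 17.15  5.89]
disc [400.32 218.05   0.  ]
w2 389 [546.81 142.49 222.91] [546.68 142.19 221.98] [17.24 17.32  5.85]
disc [400.42 218.36   0.  ]
-1.979684336995857 123.71063480746383
```

```bash
sed -i 's/^POST=.*;/POST=np.array([596.7,256.8]);/' h.py; python3 - <<'E'
from h import *
phi=-1.983;f1=-2.949
K=lambda f,z,r=124.8:[*(POST+r*np.array([np.cos(f),np.sin(f)])),z]
print(K(phi,0),K(f1,0,200))
movel(K(phi,240),R(phi+np.pi)); print(movel(K(phi,189),max_speed=80,guard=8))
clamp(); s=read_state(); print(s["time"],s["eef_pos"],s["finger_gap"],s["gripper_force"],s["ft_force"])
for f in np.linspace(phi,f1,8)[1:]:
    movel(K(f,189),R(f+np.pi),max_speed=100); s=read_state(); print(s["time"],s["ft_force"],s["finger_gap"])
c=camera("top"); cv2.imwrite("pics/top1.png",c["image"]); import pickle; pickle.dump(c,open("top1.pkl","wb"))
cv2.imwrite("pics/top1c.png",cv2.resize(c["image"][170:310,170:330],None,fx=4,fy=4,interpolation=2))
E
```

```text
[np.float64(546.7014517444019), np.float64(142.45322404049767), 0] [np.float64(400.3977420936461), np.float64(218.5191491621814), 0]
False
4.6833 [546.81 142.44 189.26] 16.96533974584829 58.40429127216339 [-2.11  0.04  5.76]
5.0083 [-1.62 -0.09  5.89] 16.422066555609863
5.3333 [-1.24  0.82  6.34] 16.372747253339288
5.6583 [-1.41  1.3   5.21] 16.67650747668046
5.9833 [-0.45  1.71  5.77] 16.279632538757095
6.3083 [-0.94  1.38  5.64] 16.667463761977007
6.6333 [-0.57  1.94  5.67] 16.26159189418453
6.9583 [-1.29  2.48  4.18] 16.707728716611637
```

View pics/top1c.png

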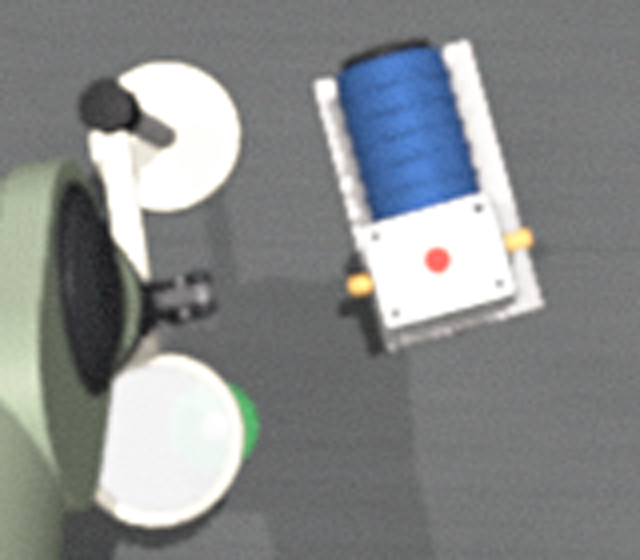

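The lens now sits over the green disc, with part of the disc showing beside it from parallax, and the pump head is clear with the red spot at full-image pixel (279,235). I'll release, rise and measure.

```bash
python3 - <<'E'
from h import *
import pickle
open_gripper(); p=read_state()["eef_pos"]; movel([p[0],p[1],330],max_speed=200)
movep([490,-100,330],R(1.16)); w=camera("wrist"); t=camera("top"); s=camera("scene"); 
for n,c in zip("wts",(w,t,s)): pickle.dump(c,open(n+"3.pkl","wb"))
movel([450,-152,330],max_speed=200); w2=camera("wrist"); pickle.dump(w2,open("w4.pkl","wb"))
print(read_state()["time"],read_state()["ft_force"])
for n,c in (("w",w),("t",t),("s",s),("w2",w2)):
  for k in("red","yellow","green"):
    for ce,st,m in blobs(c["image"],*COL[k],20):
        ys,xs=np.nonzero(m); P=np.array([deproj(c,u,v) for u,v in zip(xs,ys)]); P=P[P[:,2]<400]
        if k=="yellow": P=P[P[:,2]>152]
        if len(P)>3 and np.hypot(*P.mean(0)[:2])<900:
            print(n,k,ce,st,"plane",onplane(c,*ce,dict(red=105,yellow=160,green=0)[k]),"depth",np.median(P,0))
            if k=="yellow": r=cv2.minAreaRect(P[:,:2].astype(np.float32));print("   rect",r)
# lens ring: white points near z 165..182 around the disc
for n,c in(("w",w),("t",t),("s",s),("w2",w2)):
    vs,us=np.nonzero(c["range_z"]>0); Z=c["range_z"][vs,us]
    M=np.array(c["cam_to_world"]); C=np.c_[(us-c["cx"])/c["fx"]*Z,-(vs-c["cy"])/c["fy"]*Z,-Z]; P=C@M[:3,:3].T+M[:3,3]
    L=P[(P[:,2]>160)&(P[:,2]<190)&(np.hypot(*(P[:,:2]-[400,218.5]).T)<70)]
    if len(L)>30: print(n,"lens",len(L),cv2.minEnclosingCircle(L[:,:2].astype(np.float32)),np.median(L,0))
cv2.imwrite("pics/mix3.png",cv2.vconcat([cv2.resize(t["image"][170:310,170:400],(690,420),interpolation=2)[:420],cv2.hconcat([cv2.resize(w["image"],(272,170)),cv2.resize(w2["image"],(272,170)),np.zeros((170,146,3),np.uint8)])]))
E
```

```text
10.6667 [ 0.71  0.36 -0.12]
w yellow [331.4 213.2] [321, 197, 25, 47, 629] plane [ 480.2  -134.72  160.  ] depth [ 473.3  -147.17  157.15]
   rect ((473.01287841796875, -155.85899353027344), (25.441930770874023, 25.69577980041504), 72.10228729248047)
t green [232.1 275. ] [230, 269, 4, 13, 22] plane [403.3  195.04   0.  ] depth [403.29 194.95   1.2 ]
s red [339.  179.7] [336, 177, 7, 6, 28] plane [513.37  63.95 105.  ] depth [513.4   64.25 104.69]
s yellow [250.3 184.2] [243, 170, 16, 29, 322] plane [ 507.35 -155.08  160.  ] depth [ 478.05 -154.88  158.08]
   rect ((477.0374450683594, -155.2958221435547), (24.135093688964844, 25.179061889648438), 77.11199951171875)
s green [377.5 160.4] [368, 153, 20, 16, 232] plane [403.14 219.81   0.  ] depth [404.04 219.19  -0.27]
w2 yellow [344.2 157.4] [334, 148, 27, 39, 334] plane [ 474.95 -138.63  160.  ] depth [ 467.3  -146.1   155.95]
   rect ((468.7515869140625, -149.57791137695312), (32.59744644165039, 17.580078125), 29.471996307373047)
t lens 1485 ((409.98809814453125, 219.3601837158203), 59.064300537109375) [402.14 220.26 174.98]
s lens 953 ((410.34674072265625, 220.5096893310547), 59.26350021362305) [404.25 218.28 172.32]
```

View pics/mix3.png

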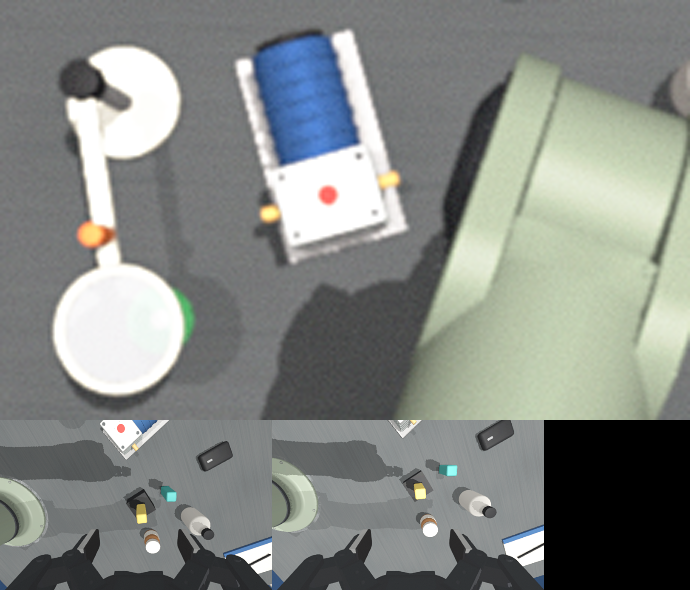

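The lens is over the disc and has been let go. The red spot is visible (top view (279,235)), and the pen top is seen at yaw about 72–77° in both wrist and scene views. I'll compute the remaining numbers and look from closer above the pen.

```bash
python3 - <<'E'
from h import *
import pickle
t=pickle.load(open("t3.pkl","rb"));s=pickle.load(open("s3.pkl","rb"))
print("lens top",onplane(t,209.3,279.7,175)); print("spot top",onplane(t,279.3,235,105)); print("spot tri",tri([(t,279.3,235),(s,339,179.7)]))
print("flask",onplane(t,414.5,194.5,150),"jar",onplane(t,417.5,260.5,80))
a=2.83
movep([440,-145,290],R(a)); 
out=[]
def look(n):
    c=camera("wrist"); pickle.dump(c,open(n+".pkl","wb"))
    hsv=cv2.cvtColor(c["image"],cv2.COLOR_BGR2HSV); m=cv2.inRange(hsv,(20,90,60),(36,255,255)); ys,xs=np.nonzero(m)
    P=np.array([deproj(c,u,v) for u,v in zip(xs,ys)]); P=P[(P[:,2]>155)&(P[:,2]<166)]
    r=cv2.minAreaRect(P[:,:2].astype(np.float32)); print(n,len(P),r,np.median(P[:,2])); out.append(cv2.resize(c["image"],(400,250)))
look("w5")
movel([474,-155.5,250],max_speed=150); look("w6")
print(read_state()["time"],read_state()["eef_pos"])
cv2.imwrite("pics/w56.png",cv2.hconcat(out))
E
```

```text
lens top [398.6  220.03 175.  ]
spot top [510.57  61.99 105.  ]
spot tri (array([511.01,  63.46, 102.  ]), [np.float64(1.294140860828052), np.float64(1.2941408608280391)])
flask [ 615.26 -271.87  150.  ] jar [ 453.24 -293.59   80.  ]
w5 234 ((472.56451416015625, -156.71922302246094), (25.48597526550293, 25.413284301757812), 72.82723236083984) 157.70786412611744
w6 775 ((472.6946716308594, -156.32528686523438), (25.450353622436523, 25.427797317504883), 71.6703109741211) 158.4809287930147
12.7333 [ 473.63 -155.59  250.51]
```

View pics/w56.png

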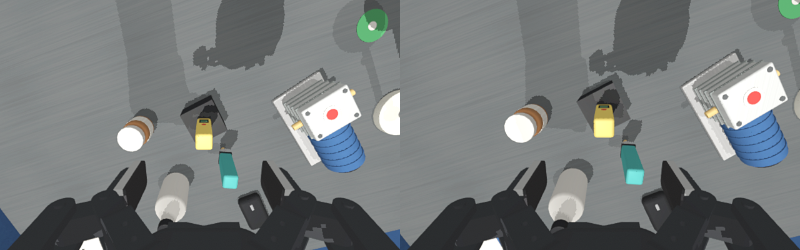

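Both wrist looks agree: pen top at (472.6,-156.5), height 158, 25.4 mm square, yaw 72°. Jar, flask and turquoise pen are all clear of the finger span. Lens to disc, from one camera, is under 1 mm. I'll grasp and lift the pen.

```bash
python3 - <<'E'
from h import *
import pickle
for f in("w5","w6"):
    c=pickle.load(open(f+".pkl","rb")); hsv=cv2.cvtColor(c["image"],cv2.COLOR_BGR2HSV)
    m=cv2.inRange(hsv,(0,120,90),(6,255,255))|cv2.inRange(hsv,(174,120,90),(180,255,255))
    n,l,s,ce=cv2.connectedComponentsWithStats(m); i=1+np.argmax(s[1:,4])
    print("spot",ce[i],s[i],onplane(c,*ce[i],105),deproj(c,*ce[i].round()))
a=2.831
movel([472.7,-156.4,185],R(a)); g=movel([472.7,-156.4,116],max_speed=80,guard=8); f0=np.array(read_state()["ft_force"]);print(g,f0)
if not g:
    clamp(); s=read_state(); print(s["time"],s["eef_pos"],s["finger_gap"],s["gripper_force"],s["ft_force"])
    g=movel([472.7,-156.4,190],max_speed=60,guard=12); s=read_state(); print(g,s["time"],s["eef_pos"],s["finger_gap"],s["ft_force"])
    movel([472.7,-156.4,250],max_speed=150)
    c=camera("scene");pickle.dump(c,open("s7.pkl","wb")); w=camera("wrist"); pickle.dump(w,open("w7.pkl","wb"))
    cv2.imwrite("pics/p7.png",cv2.hconcat([cv2.resize(c["image"][80:280,150:400],(500,400),interpolation=2),cv2.resize(w["image"][200:,230:410],(300,333))[:].copy() if 0 else cv2.resize(w["image"][160:400,220:420],(300,400))]))
    print(read_state()["ft_force"])
E
```

```text
spot [531.34 182.54] [523 175  18  16 225] [512.13  61.53 105.  ] [512.34  60.89 105.41]
spot [566.16 156.01] [556 146  21  21 333] [512.15  61.56 105.  ] [512.1   61.43 104.99]
False [-0.22  0.96 -0.55]
14.9 [ 472.76 -156.47  116.16] 25.47600699200338 59.24833416938782 [-0.5   0.29  5.56]
False 16.2833 [ 472.51 -156.36  189.67] 25.203439124032048 [ 0.57  0.03 -1.27]
[-0.39  0.01 -2.54]
```

View pics/p7.png

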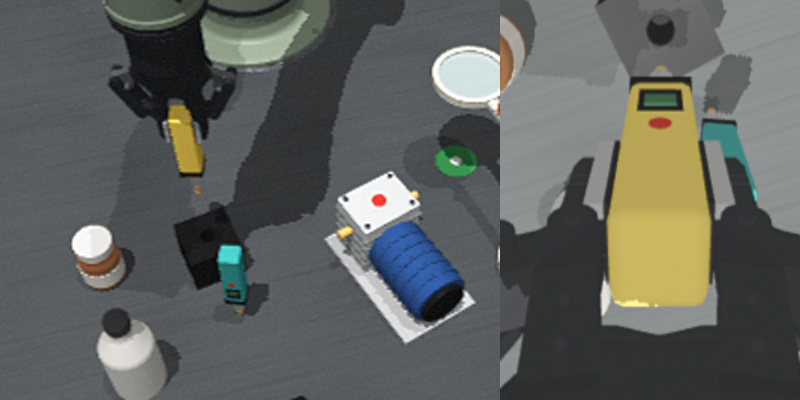

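The pen is held between the pads, nose and brass tip clear of the stand, and the turquoise pen, jar and flask are undisturbed. I'll check that it's upright by fitting its front face and locating its tip.

```bash
cat >> h.py <<'E'
def cloud(c,lo,hi):
    m=cv2.inRange(cv2.cvtColor(c["image"],cv2.COLOR_BGR2HSV),lo,hi); vs,us=np.nonzero(m&(c["range_z"]>0).astype(np.uint8)*255)
    Z=c["range_z"][vs,us]; M=np.array(c["cam_to_world"])
    return np.c_[(us-c["cx"])/c["fx"]*Z,-(vs-c["cy"])/c["fy"]*Z,-Z]@M[:3,:3].T+M[:3,3],us,vs
def tilt(c,s):
    """pen front face in tool axes: slope of x and of y-centre with z; lower-end height"""
    P,us,vs=cloud(c,(20,80,50),(36,255,255)); T=(P-np.array(s["eef_pos"]))@np.array(s["tool_rot"])
    T=T[(abs(T[:,0])<25)&(abs(T[:,1])<20)&(T[:,2]>-60)&(T[:,2]<70)]
    print("box",np.percentile(T,1,0),np.percentile(T,99,0),len(T))
    F=T[(T[:,2]>-25)&(T[:,2]<48)]
    for sg in(-1,1):
        G=F[F[:,0]*sg>8]
        if len(G)>50: print("face",sg,np.polyfit(G[:,2],G[:,0],1))
    zb=np.arange(0,46,5.); ctr=[(F[abs(F[:,2]-z)<3][:,1].min()+F[abs(F[:,2]-z)<3][:,1].max())/2 for z in zb if (abs(F[:,2]-z)<3).any()]
    print("y centres",np.array(ctr))
E
python3 - <<'E'
from h import *
import pickle
s=read_state(); tilt(pickle.load(open("w7.pkl","rb")),s)
c=pickle.load(open("s7.pkl","rb")); P,us,vs=cloud(c,(20,80,50),(36,255,255)); k=np.hypot(*(P[:,:2]-[472,-156]).T)<60; P=P[k]
T=(P-np.array(s["eef_pos"]))@np.array(s["tool_rot"]); print("scene",np.percentile(T,1,0),np.percentile(T,99,0),len(T))
for sg in(-1,1):
    G=T[(T[:,0]*sg>9)&(T[:,2]>0)&(T[:,2]<50)]
    if len(G)>20: print(sg,len(G),np.polyfit(G[:,2],G[:,0],1))
print(s["tool_rot"],s["torque"])
w=pickle.load(open("w7.pkl","rb"));a=w["image"][170:260,280:380];print(deproj(w,327,200),deproj(w,327,203))
cv2.imwrite("pics/tip7.png",cv2.hconcat([cv2.resize(a,(400,360)),cv2.resize(c["image"][125:185,220:270],(333,400))[:360]]))
E
```

```text
box [-11.37 -13.95 -43.89] [13.01 11.46 43.85] 7490
face 1 [-0.   12.12]
y centres [-1.28 -1.05 -1.05 -0.97 -1.01 -0.83 -0.72 -0.73 -0.74 -0.55]
scene [-16.47 -10.27 -55.19] [ 7.03 15.63 51.73] 422
-1 145 [ -0.   -13.49]
[[-0.95  0.31 -0.  ]
 [ 0.31  0.95  0.  ]
 [ 0.   -0.   -1.  ]] [ 0.03 -0.05 -0.  ]
[ 468.91 -155.22  153.74] [ 465.96 -154.37  171.08]
```

View pics/tip7.png

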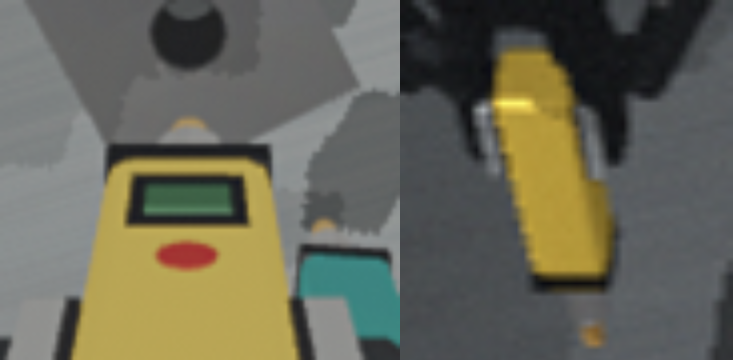

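The pen is upright (face slope 0, centre drift within noise) and its axis is within 1 mm of the tool axis. I'll carry it over the spot and look once before pushing.

```bash
python3 - <<'E'
from h import *
import pickle
X,Y=511.4,62.3
movel([472.5,-156.4,265],max_speed=100); movel([X,Y,265],max_speed=150); movel([X,Y,212],max_speed=80); wait(.3)
def ft(n=10):
    v=[]
    for _ in range(n): wait(.03); v.append(read_state()["ft_force"])
    return np.mean(v,0),np.std(v,0)
s=read_state();print(s["time"],s["eef_pos"],ft())
c=camera("scene");w=camera("wrist");t=camera("top")
for n,k in zip(("s8","w8","t8"),(c,w,t)): pickle.dump(k,open(n+".pkl","wb"))
tilt(w,s)
cv2.imwrite("pics/p8.png",cv2.hconcat([cv2.resize(c["image"][115:205,295:385],(400,400),interpolation=2),cv2.resize(w["image"][130:260,260:390],(400,400),interpolation=2)]))
E
```

```text
19.975 [511.52  62.33 212.24] (array([ 0.09, -0.04, -1.71]), array([0.25, 0.18, 0.47]))
box [-11.26 -14.06 -43.6 ] [13.17 11.27 44.06] 7446
face 1 [ 0.   12.35]
y centres [-1.42 -0.83 -0.91 -0.67 -0.51 -0.58 -0.72 -0.52 -0.86 -0.82]
```

View pics/p8.png

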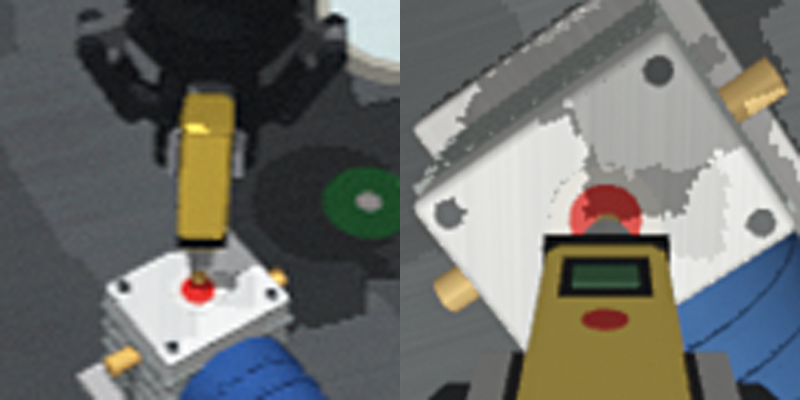

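Both views show the brass tip hovering over the red spot, centred sideways in the wrist view (605 vs 605). In the scene view the tip is at (199,283) above the spot centre at (199,290), consistent with the 8 mm gap. Now the push.

```bash
python3 - <<'E'
from h import *
import pickle
X,Y=511.4,62.3
def ft(n=12):
    v=[]
    for _ in range(n): wait(.03); v.append(read_state()["ft_force"])
    return np.mean(v,0)
b=ft(); print("base",b)
for z in (207,205,203,201.5,200,199,198):
    movel([X,Y,z],max_speed=15); wait(.1); f=ft(); s=read_state(); print(round(s["time"],1),z,s["eef_pos"],f-b)
    if f[2]-b[2]>3.7: break
c=camera("scene");w=camera("wrist");pickle.dump(c,open("s9.pkl","wb")); pickle.dump(w,open("w9.pkl","wb"));tilt(w,s)
cv2.imwrite("pics/p9.png",cv2.hconcat([cv2.resize(c["image"][115:205,295:385],(400,400),interpolation=2),cv2.resize(w["image"][130:260,260:390],(400,400),interpolation=2)]))
E
```

```text
base [-0.06  0.09 -1.7 ]
21.8 207 [511.43  62.32 207.03] [ 0.11 -0.1   0.14]
22.6 205 [511.41  62.27 205.02] [-0.07  0.09 -0.11]
23.4 203 [511.43  62.3  203.02] [ 0.64 -0.2   2.02]
24.2 201.5 [511.44  62.3  201.52] [0.93 0.27 2.72]
24.9 200 [511.43  62.3  200.02] [0.99 0.15 2.94]
25.7 199 [511.42  62.33 199.03] [0.8  0.22 3.6 ]
26.4 198 [511.4  62.3 198. ] [0.92 0.8  4.18]
box [-11.35 -14.01 -43.79] [13.07 11.38 44.02] 7462
face 1 [ 0.   12.22]
y centres [-1.4  -0.68 -0.75 -0.63 -0.8  -0.76 -0.68 -0.48 -0.5  -0.63]
```

View pics/p9.png

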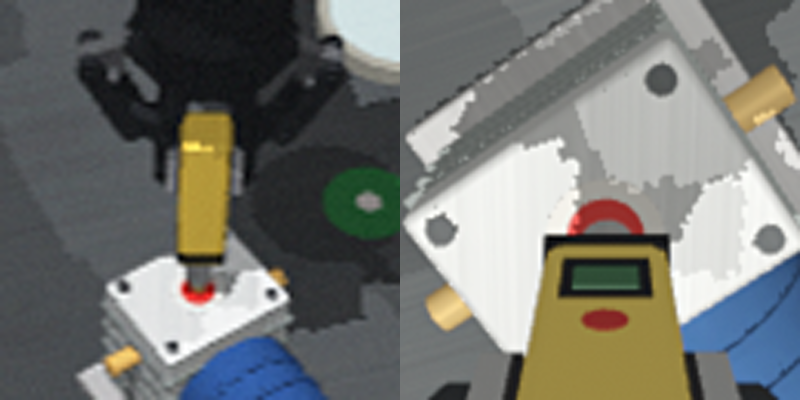

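The tip is on the red spot in both views, the pen is upright and the push is 4.2 N, 6 mm past the expected contact height of 204. Handing in.

```bash
python3 -c "
from h import *
print(finish_job())"
```

```text
the job is handed in; nothing more can be done
None
```

I handed the job in at about 27 s on the robot's clock: the lens is parked within about 1 mm of the green disc's centre, and the pen is held upright on the red spot at about 4.2 N, with the tip about half in and the bystanders untouched.

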